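# Reset the depth stop of the rivet press

### The arm

A 6-joint arm with a two-finger parallel gripper is mounted at the origin on the work surface. World frame = base frame: x ahead of the robot, y to its left, z up, the work surface at z = 0. Lengths are in m, angles in rad, forces in N, time in s.
With the tool pointing down it reaches from about 0.35 to 0.775 m from the base axis. Payload 7.3 kg.
Tool frame: the origin (TCP) lies midway between the tips of the shut fingers; the grasp point (between the pads) lies 19 mm behind it (grasp_offset is the distance from the TCP to the grasp point, in m); z points along the fingers, y is the line along which they close (so a half turn about z gives the same grasp; the last joint's range is limited). The gripper opens to 92 mm and grips with 3 to 60 N. Pads are 19 mm wide; open, the fingers measure 130 mm over their backs; the gripper's body (75 mm by 190 mm) begins 47 mm behind the grasp point.
Start: joints at [-1.342, 0.342, 1.524, -0, 1.275, -0.146], TCP at [0.192, -0.489, 0.227] pointing down, gripper open.
Joint ranges: [-2.53, 2.53], [-0.77, 2.02], [0.04, 2.7], [-1, 4.14], [0.28, 2.66], [-3.11, 3.11]. Speed limits (rad/s): [2.57, 2.57, 3.14, 3.14, 3.14, 3.14].

### API

Orientations are given as a 3x3 rotation matrix whose columns are the frame's x, y, z axes.
In Python, from station import sense, snapshot, close_job, cut_out, spot_point, grasp_offset gives the robot as it stands.
- The arm moves only by the tool arm_command, never from a script. Its argument "commands" is one flat list of numbers, 7 for each row, row after row: the finger opening in mm, from 0 to 91.8, then the shift along the tool's x, y, z in mm, then the turn, a rotation vector about the tool's x, y, z in rad. A call has 1 to 12 rows; each row is the pose to reach, as a shift and turn from the pose commanded when the call began, along the tool's axes at that moment; what a row does not reach only later rows make up. A row lasts 1/8 s, in which the tool goes at most 62.5 mm and 10.7 degrees, less where a joint would pass 70% of its speed; a pose out of reach is approached as far as the arm can. A call with a gripper value outside its range is refused whole. The fingers move at their own pace and stop on an object; "squeeze" is the grip in N (left out, the last holds). Time passes only in rows, so rows that repeat a pose let the fingers close. It gives the time, the measured TCP pose, the force, the opening and the grip force at its end, in the units of the state.
- sense(): the state, without advancing time (a new reading comes with each control period).
- snapshot(name): name is "scene" or "side" or "wrist"; returns a dict with "image" (384x512x3 uint8, blue, green, red), "fx", "fy", "cx", "cy" (pixels), "R" (3x3) and "t" (3): a world point X has camera coordinates R X + t; the wrist camera has in their place "tool_from_camera" (4x4, takes a point from camera to tool coordinates, whose origin is the TCP and whose axes are the flange's). Camera axes: x right, y down, z forward; pixel columns grow to the right and rows downward; lengths in m; the calibration is good to about 2 mm. A picture is of the moment at which its call begins: read the wrist's pose just before it. There is no depth.
- close_job(): hands the job in; it is judged then, once.
Trained networks look in the newest picture that a camera, given by its name, has taken for a name from the list of things; names that differ only in an ending like _2 or _b are one class to them, and where a whole thing is asked for, a point or a joint stands for the part that bears it (a point fixed in the world has none). Each returns a list of dicts, best first, with "confidence" (0 to 1); they miss things now and then, are a little off and sometimes report something else, mostly with a low value. They report only what shows in the picture. A call takes as long as a camera call.
- cut_out(label, camera): "region" (384x512 bool, what is visible of it) and "bbox" ([left, top, right, bottom] in pixels, round what is visible of it).
- spot_point(label, camera): "at" ([row, column] in pixels: a listed point, or the origin of a listed thing).
The state is a dict: "time": time; "joints": joint angles; "joint_vel": joint speeds; "joint_efforts": joint torques, N m; "tcp_pos": TCP position; "tcp_rot": TCP orientation; "ft_force": force on the tool from outside, world axes, zero at the start; "ft_torque": the same for the moment, N m; "opening": opening from 0.0 (shut) to 1.0 (fully open); "grip_force": force on a finger pad.
Only numpy, scipy, OpenCV 4.12 (cv2) and the standard library are available. Lean on these libraries where they do the work, as an engineer would, in place of code of your own. Each camera call takes 0.05 s, during which the arm holds its last target. There are 200 camera calls.

### The job

The depth stop screw of the hand press has crept up from its witness mark. Loosen its jam nut by swinging the nut's orange lever about 60 degrees counter-clockwise (seen from above), turn the T-handle of the stop screw clockwise, the short way, until its white end is in line with the red stripe on the stop arm, then swing the nut's lever back until it is fully tight, with the screw still on its mark. Do not work the press's hand lever, and leave the loose parts around the press where they lie.

Things in the scene. Friction and masses are not known exactly. Their poses are not given: they have to be found in the camera images.
- press: Squat green hand press bolted to a maple block, fixed. Origin: centre of the block's underside; block 280 (x) x 400 (y) x 45 mm; front faces its -x, z up. Brass anvil under the ram; head up to z 160 at x -55..100, y -85..-15 mm. Stop screw axis at x -20, y 60 mm. Black-gripped hand lever on the -y side, leaning back, up to z 258 mm. Nothing within 100 mm of the stop screw is higher than its T-handle.
- jam_nut (a joint): Jam nut angle (rad): steel hexagon 36 mm wide on the stop arm's boss around the screw, z 203 to 222 mm, with a lever. 0 = fully tight (firm stop); grows counter-clockwise from above (loosening) to 1.6. At 0 its lever points along the press's +y, loosened it swings to the front (-x). Clamps the screw below 0.3 rad. Stiff: about 0.4 N m (5 N at its grip), then the firm stop; stays where left.
- nut_grip (a point): Centre of the orange grip of the jam nut's lever: 50 mm long along the lever, 14 mm wide, 16 mm high. This point is 79 mm from the screw's axis (grip from 54 to 104 mm), 214.5 mm above the block's underside, free air all round. Swings with the nut; its own y axis points outward along the lever.
- stop_screw (a joint): Stop screw angle (rad), growing counter-clockwise from above (it rises 3 mm a turn). 0 = white end of its T-handle exactly over the line of the red stripe. Starts at 0.55 to 1.4. Locked while the jam nut is tight, else turns with about 0.1 N m and stays where left.
- screw_grip (a point): Centre of the T-handle's horizontal dark steel bar, on the screw's vertical axis, 257 mm above the block's underside. Bar 78 mm long, 14 wide, 24 high (12 above and below this point), free air beside it, 23 mm free height between bar and nut; 30 mm round collar under its middle. Turns with the screw: its own -y axis points along the bar to the white end.
- white_tip (a point): Outer end, upper edge, of the white-painted last 20 mm of the T-handle's bar, 39 mm from the screw's axis.
- red_stripe (a point): Point on the 8 mm wide red witness stripe on top of the dark steel stop arm, 45 mm from the screw's axis. The stripe runs along the arm from the screw straight to the ram (along the press's -y). Arm 34 mm wide, top 203 mm above the block's underside; ends in a 52 mm round boss around the screw. Does not turn.
- ram (a joint): How far the press's square ram, with the stop arm clamped on it, has come down (m). 0 = up, held by a strong return spring (about 70 N). Ram at x -20, y -50 mm of the press, top at z 221 mm.
- flipper_rotor: Bystander: nickel-plated flipper rotor lying on the bench beside the block: shaft 105 mm long along its x, 28 mm hub, 60 mm arm. Origin under its middle.
- drop_target: Bystander: yellow plastic drop target lying on the bench beside the block, 98 x 32 x 12 mm, long along its x. Origin under its middle.
- coil_plate: Bystander: steel coil plate, 90 x 55 mm with a 32 mm upturned flange, lying on the maple block on the press's -y side. Origin under its middle.
- post_sleeve: Bystander: red rubber post sleeve, 34 mm across, 60 mm tall, standing on the maple block on the press's +y side. Origin under its middle.

How it is judged:
On the way, in this order (a step that is already met when the one before it is completed fails the run):
1. the jam nut is loosened (at least 0.5 rad from tight) (value of joint jam_nut above 0.5 rad), for 0.2 s.
2. with the nut loose, the stop screw is turned so that its white end lines up with the red stripe (within 0.12 rad) (value of joint jam_nut above 0.35 rad and value of joint stop_screw between -0.12 and 0.12 rad), for 0.3 s.
3. the jam nut is tight again (within 0.12 rad of its stop) (value of joint jam_nut below 0.12 rad), for 0.2 s.
At the end, for the whole second after the job is handed in: The jam nut is tight (within 0.12 rad, 7 degrees, of its stop), the stop screw's white end is in line with the red stripe within 0.12 rad (about 5 mm at the bar's end), and the ram is up (value of joint each of jam_nut, stop_screw below 0.12 rad and value of joint stop_screw above -0.12 rad and value of joint ram below 0.004 m); the robot touches nothing.
It fails at once if the press is stroked (ram more than 6 mm down) (value of joint ram above 0.006 m).
It fails at once if a loose part is moved more than 25 mm (distance of any of flipper_rotor, drop_target, coil_plate, post_sleeve from where it was at the start of the episode above 0.025 m).
It also fails if it takes over 61 s, if anything falls off the work surface, if the arm or the gripper's body presses on something with over 40 N, if the wrist force passes 120 N, or if a joint passes its speed limit or range.

## Working session

There is one attempt and no reset: what is moved stays moved. The work goes in short steps, Python scripts to look and compute and a tool call to move; the robot and the scene stay as the last step left them, time stands still between calls to the robot, and variables do not carry over. Pictures are saved under pics/ and viewed, at most 10 in all, crops included, and the job is handed in when it is done.

Besides the shell and the picture viewer there is one more tool, called after "Call:" as a command line: name --argument value ..., lists and objects as JSON in quotes. arm_command: Moves the arm, as the interface text tells. Its arguments: {"type":"object","properties":{"commands":{"type":"array"},"squeeze":{"type":"number"}},"required":["commands"]}

```bash
mkdir -p pics; cat > h.py <<'E'
import numpy as np, cv2
from station import *
from scipy.optimize import least_squares
def ray(s,rc,st=None):
    p=np.array([(rc[1]-s["cx"])/s["fx"],(rc[0]-s["cy"])/s["fy"],1.0])
    if "R" in s:
        R=np.array(s["R"]);t=np.array(s["t"]);o=-R.T@t;d=R.T@p
    else:
        T=np.array(s["tool_from_camera"]);Rt=np.array(st["tcp_rot"]);o=Rt@T[:3,3]+st["tcp_pos"];d=Rt@T[:3,:3]@p
    return o,d/np.linalg.norm(d)
def tri(rays):
    A=sum(np.eye(3)-np.outer(d,d) for o,d in rays);b=sum((np.eye(3)-np.outer(d,d))@o for o,d in rays)
    return np.linalg.solve(A,b)
def atz(r,z): o,d=r; return o+d*(z-o[2])/d[2]
E
python3 - <<'E'
from h import *
np.set_printoptions(precision=4,suppress=True)
R={}
st=sense()
print(st["tcp_rot"],grasp_offset)
for c in ["scene","side","wrist"]:
    s=snapshot(c); cv2.imwrite(f"pics/{c}0.png",s["image"])
    for l in ["nut_grip","screw_grip","white_tip","red_stripe","press"]:
        q=spot_point(l,c)
        if q: 
            R.setdefault(l,[]).append(ray(s,q[0]["at"],st)); print(c,l,q[0]["at"],round(q[0]["confidence"],2))
for l,r in R.items():
    if len(r)>1:
        X=tri(r);print(l,X,[round(float(np.linalg.norm(np.cross(d,X-o))),4) for o,d in r])
a=cv2.imread("pics/scene0.png");b=cv2.imread("pics/side0.png")
cv2.imwrite("pics/both.png",cv2.resize(np.hstack([a,b]),(800,300)))
E
```

```text
[[ 0.9306  0.3661 -0.0004]
 [ 0.3661 -0.9306  0.0015]
 [ 0.0002 -0.0016 -1.    ]] 0.0188
scene nut_grip [206.9, 302.2] 0.5
scene screw_grip [178.1, 281.1] 0.52
scene white_tip [185.4, 267.2] 0.8
scene red_stripe [181.1, 270.0] 0.57
scene press [219.7, 260.3] 0.6
side nut_grip [155.3, 234.7] 0.61
side screw_grip [350.4, 273.8] 0.73
side white_tip [164.1, 243.8] 0.8
side red_stripe [184.6, 237.2] 0.79
side press [230.4, 246.6] 0.68
nut_grip [0.5588 0.1093 0.2104] [0.0028, 0.0028]
screw_grip [ 0.4863 -0.2688 -0.1846] [0.1965, 0.1965]
white_tip [0.5903 0.005  0.2547] [0.0059, 0.0059]
red_stripe [ 0.5569 -0.0253  0.203 ] [0.0041, 0.0041]
press [ 0.5851 -0.033  -0.0132] [0.0017, 0.0017]
```

View pics/both.png

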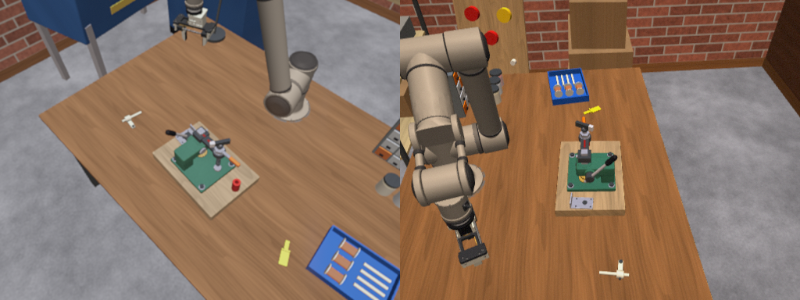

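Call:
arm_command --commands '[90,0,0,-60,0,0,0,90,50,-40,-110,0,0,-0.15,90,100,-80,-160,0,0,-0.3,90,150,-120,-190,0,0,-0.45,90,200,-160,-200,0,0,-0.6,90,248,-195,-200,0,0,-0.75,90,296,-230,-200,0,0,-0.9,90,344,-266,-200,0,0,-1.05,90,392,-303,-200,0,0,-1.195,90,435,-337,-200,0,0,-1.195,90,477,-370,-200,0,0,-1.195,90,477,-370,-200,0,0,-1.195]'

```text
time: 2.4
tcp_pos: [0.5016, 0.0334, 0.4261]
tcp_rot: [[-0.003, 1.0, -0.001], [1.0, 0.003, 0.001], [0.001, -0.001, -1.0]]
ft_force: [0.0, -0.4, -0.8]
opening: 0.982
grip_force: 0.0
```

```bash
cat > m.py <<'E'
from h import *
import sys
np.set_printoptions(precision=4,suppress=True)
st=sense(); s=snapshot("wrist"); n=sys.argv[1]
print(st["time"],st["joints"],st["tcp_pos"],st["tcp_rot"],np.array(s["tool_from_camera"])[:3,3])
cv2.imwrite(f"pics/{n}.png",s["image"])
Z=dict(nut_grip=.2145,screw_grip=.257,white_tip=.269,red_stripe=.203)
for l in Z:
    q=spot_point(l,"wrist")
    for e in q[:2]: print(l,e["at"],round(e["confidence"],2),atz(ray(s,e["at"],st),Z[l]))
E
python3 m.py w1
```

```text
2.4 [-0.0863  0.2307  1.1438  0.0005  1.768  -0.0895] [0.5016 0.0334 0.4261] [[-0.0032  1.     -0.0009]
 [ 1.      0.0032  0.0005]
 [ 0.0005 -0.0009 -1.    ]] [ 0.0734  0.0004 -0.1578]
nut_grip [110.1, 305.6] 0.84 [0.5637 0.1054 0.2145]
screw_grip [186.0, 305.9] 0.97 [0.5609 0.025  0.257 ]
white_tip [183.0, 290.5] 0.38 [0.5423 0.0313 0.269 ]
red_stripe [209.9, 298.1] 0.85 [ 0.562  -0.0207  0.203 ]
```

View pics/w1.png

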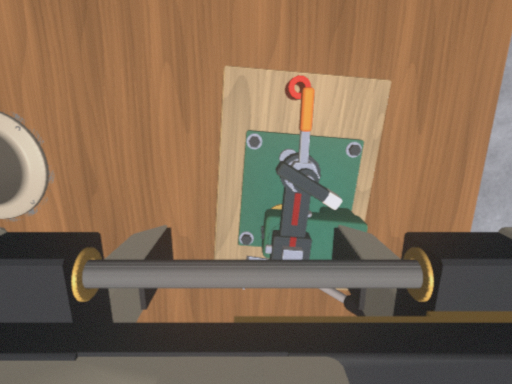

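```bash
cat > c.py <<'E'
from h import *
np.set_printoptions(precision=4,suppress=True)
def measure():
    st=sense(); s=snapshot("wrist"); im=s["image"].astype(int)
    hsv=cv2.cvtColor(s["image"],cv2.COLOR_BGR2HSV); H,S,V=[hsv[...,i].astype(int) for i in range(3)]
    def cen(m,z,near,rad=60):
        m=m.astype(np.uint8); n,lab,sta,c=cv2.connectedComponentsWithStats(m)
        out=[(sta[i,4],c[i]) for i in range(1,n) if sta[i,4]>25]
        r=[]
        for a,(x,y) in sorted(out,key=lambda t:-t[0])[:4]:
            X=atz(ray(s,(y,x),st),z)
            r.append((a,np.round((x,y),1),X))
        return r
    print("orange",cen((H>8)&(H<18)&(S>210)&(V>150),.2225,None))
    print("red",cen(((H<5)|(H>175))&(S>150)&(V>60),.203,None))
    print("white",cen((S<25)&(V>180),.269,None))
    return st,s
if __name__=="__main__": measure()
E
python3 c.py
```

```text
orange []
red [(np.int32(246), array([297.2,  82. ]), array([0.5538, 0.1323, 0.203 ])), (np.int32(143), array([296.9, 205.1]), array([ 0.5589, -0.0193,  0.203 ])), (np.int32(38), array([293.8, 237.4]), array([ 0.5564, -0.0649,  0.203 ]))]
white [(np.int32(190), array([334.1, 196.3]), array([0.5884, 0.0116, 0.269 ])), (np.int32(149), array([305.3, 140.8]), array([0.555 , 0.0706, 0.269 ])), (np.int32(28), array([252.9, 134.7]), array([0.5015, 0.0769, 0.269 ]))]
```

Call:
arm_command --commands '[50,40,31,40,0,0,0.04,50,80,63,90,0,0,0.04,50,80,63,126,0,0,0.04,50,80,63,126,0,0,0.04]'

```text
time: 3.2
tcp_pos: [0.5622, 0.1092, 0.2977]
tcp_rot: [[0.042, 0.999, -0.007], [0.999, -0.042, -0.001], [-0.001, -0.007, -1.0]]
ft_force: [-0.7, -0.2, 0.5]
opening: 0.594
grip_force: 0.0
```

```bash
python3 m.py w2; python3 - <<'E'
from h import *
st=sense();s=snapshot("wrist")
hsv=cv2.cvtColor(s["image"],cv2.COLOR_BGR2HSV)
q=cut_out("nut_grip","wrist")
for e in q[:2]: print(e["confidence"],e["bbox"])
m=((hsv[...,0]>5)&(hsv[...,0]<20)&(hsv[...,1]>220)&(hsv[...,2]>120)).astype(np.uint8)
n,l,sa,c=cv2.connectedComponentsWithStats(m)
for i in range(1,n):
    if sa[i,4]>150: print(sa[i],c[i],atz(ray(s,c[i][::-1],st),.2225), cv2.minAreaRect(np.argwhere(l==i)[:,::-1].astype(np.float32)))
E
```

```text
3.2 [ 0.0583  0.3951  1.2493 -0.0004  1.5045  0.1004] [0.5622 0.1092 0.2977] [[ 0.042   0.9991 -0.0073]
 [ 0.9991 -0.042  -0.0008]
 [-0.0011 -0.0073 -1.    ]] [ 0.0734  0.0004 -0.1578]
nut_grip [205.7, 255.9] 0.86 [0.5648 0.1052 0.2145]
screw_grip [319.7, 253.7] 0.64 [0.5599 0.028  0.257 ]
red_stripe [319.8, 257.5] 0.63 [ 0.5617 -0.0143  0.203 ]
0.78 [236.1, 175.8, 275.4, 294.5]
```

View pics/w2.png

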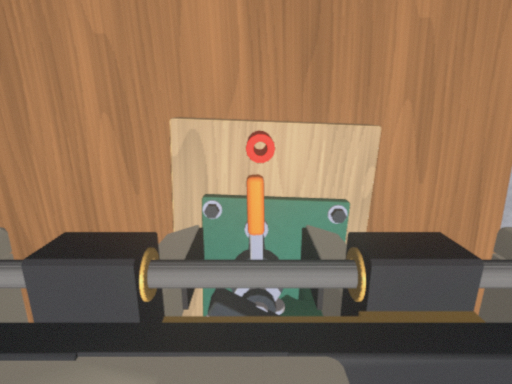

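Call:
arm_command --commands '[50,0,0,40,0,0,0,50,0,0,80,0,0,0,50,0,0,100,0,0,0,18,0,0,101,0,0,0,18,0,0,101,0,0,0,18,0,0,101,0,0,0]' --squeeze 10

```text
time: 4.3
tcp_pos: [0.5645, 0.1103, 0.2012]
tcp_rot: [[0.041, 0.999, 0.003], [0.999, -0.041, 0.0], [0.0, 0.003, -1.0]]
ft_force: [-0.3, -0.5, 0.4]
opening: 0.267
grip_force: 0.0
```

```bash
cat > arc.py <<'E'
# rows for swinging about centre C (world): python arc.py Cx Cy total_rad n opening [radial extra]
from h import *; import sys
a=[float(v) for v in sys.argv[1:]]
st=sense(); R=np.array(st["tcp_rot"]);p=np.array(st["tcp_pos"]);C=np.array(a[:2])
print(st["time"],p,R[:,0],st["opening"]*91.8,st["grip_force"],st["ft_force"],np.linalg.norm(p[:2]-C))
n=int(a[3])
for i in range(1,n+1):
    t=a[2]*i/n; c,s=np.cos(t),np.sin(t)
    q=C+np.array([[c,-s],[s,c]])@(p[:2]-C)-p[:2]
    d=R.T@np.array([q[0],q[1],0])*1000
    print("%d, %.1f, %.1f, 0, 0, 0, %.3f,"%(a[4],d[0],d[1],-t),end=" ")
E
python3 arc.py 0.5613 0.026 1.08 9 18
```

```text
4.3 [0.56446244 0.11030018 0.20120516] [4.10202668e-02 9.99158302e-01 1.59769697e-04] 24.513420536203675 0.0 [-0.29812733 -0.52844547  0.3754825 ] 0.08435947342662864
18, -0.6, -10.1, 0, 0, 0, -0.120, 18, -2.5, -20.0, 0, 0, 0, -0.240, 18, -5.5, -29.7, 0, 0, 0, -0.360, 18, -9.7, -38.9, 0, 0, 0, -0.480, 18, -14.9, -47.6, 0, 0, 0, -0.600, 18, -21.1, -55.6, 0, 0, 0, -0.720, 18, -28.3, -62.7, 0, 0, 0, -0.840, 18, -36.2, -69.0, 0, 0, 0, -0.960, 18, -44.9, -74.2, 0, 0, 0, -1.080,
```

Call:
arm_command --commands '[17,0,0,0,0,0,0,17,-0.6,-10.1,0,0,0,-0.12,17,-2.5,-20,0,0,0,-0.24,17,-5.5,-29.7,0,0,0,-0.36,17,-9.7,-38.9,0,0,0,-0.48,17,-14.9,-47.6,0,0,0,-0.6,17,-21.1,-55.6,0,0,0,-0.72,17,-28.3,-62.7,0,0,0,-0.84,17,-36.2,-69,0,0,0,-0.96,17,-44.9,-74.2,0,0,0,-1.08,17,-44.9,-74.2,0,0,0,-1.08,17,-44.9,-74.2,0,0,0,-1.08]'

```text
time: 5.8
tcp_pos: [0.4877, 0.0686, 0.1998]
tcp_rot: [[-0.861, 0.509, -0.0], [0.509, 0.861, -0.0], [0.0, -0.0, -1.0]]
ft_force: [-0.6, -0.1, 0.9]
opening: 0.187
grip_force: 0.0
```

```bash
python3 m.py w3; python3 arc.py 0.5613 0.026 1 1 18
```

```text
5.8 [-0.016   0.3075  1.6536 -0.0002  1.1808 -1.0526] [0.4877 0.0686 0.1998] [[-0.8607  0.5091 -0.0003]
 [ 0.5091  0.8607 -0.0001]
 [ 0.0002 -0.0003 -1.    ]] [ 0.0726  0.001  -0.1578]
nut_grip [267.1, 253.8] 0.98 [0.4944 0.0667 0.2145]
red_stripe [267.6, 252.7] 0.53 [0.4998 0.0628 0.203 ]
6.05 [0.48768607 0.06865292 0.19959392] [-8.61708561e-01  5.07403471e-01  2.70114670e-04] 17.19568667863145 0.0 [ 0.20567216 -0.52161463 -0.70373611] 0.08507809799517972
18, -39.6, -71.3, 0, 0, 0, -1.000,
```

View pics/w3.png

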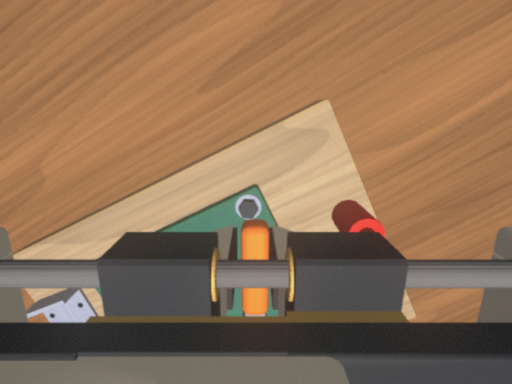

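Call:
arm_command --commands '[50,0,0,0,0,0,0,50,0,0,0,0,0,0,50,0,0,-50,0,0,0,50,0,0,-100,0,0,0,50,-50,0,-130,0,0,0,50,-105,0,-140,0,0,0,50,-158,0,-140,0,0,0,50,-158,0,-140,0,0,0,50,-158,0,-140,0,0,0]'

```text
time: 7.18
tcp_pos: [0.6236, -0.0114, 0.3392]
tcp_rot: [[-0.862, 0.507, -0.001], [0.507, 0.862, 0.0], [0.001, -0.0, -1.0]]
ft_force: [-1.0, 0.4, -0.1]
opening: 0.545
grip_force: 0.0
```

```bash
python3 m.py w4; python3 c.py
```

```text
7.175 [-0.1412  0.4878  0.9947  0.0002  1.6605 -1.1801] [ 0.6236 -0.0114  0.3392] [[-0.8618  0.5072 -0.0013]
 [ 0.5072  0.8618  0.0004]
 [ 0.0013 -0.0004 -1.    ]] [ 0.0726  0.001  -0.1578]
nut_grip [10.6, 252.8] 0.97 [0.4949 0.0662 0.2145]
nut_grip [140.4, 225.8] 0.2 [ 0.5732 -0.0086  0.2145]
screw_grip [108.4, 252.3] 0.94 [0.5614 0.0265 0.257 ]
white_tip [163.6, 253.0] 0.79 [0.5961 0.0066 0.269 ]
white_tip [131.4, 212.3] 0.55 [ 0.5605 -0.0069  0.269 ]
red_stripe [130.5, 209.0] 0.74 [ 0.5578 -0.0188  0.203 ]
orange []
red [(np.int32(518), array([335.9,  66.9]), array([0.5686, 0.1098, 0.203 ])), (np.int32(320), array([209.1, 131.7]), array([ 0.5589, -0.0191,  0.203 ])), (np.int32(93), array([167.5, 152.8]), array([ 0.5553, -0.0645,  0.203 ]))]
white [(np.int32(432), array([252.9, 151.6]), array([0.5884, 0.0115, 0.269 ])), (np.int32(318), array([105.5, 154.2]), array([ 0.5339, -0.0848,  0.269 ])), (np.int32(189), array([135., 214.]), array([ 0.5835, -0.0941,  0.269 ])), (np.int32(183), array([ 99.6, 179. ]), array([ 0.5467, -0.1005,  0.269 ]))]
```

View pics/w4.png

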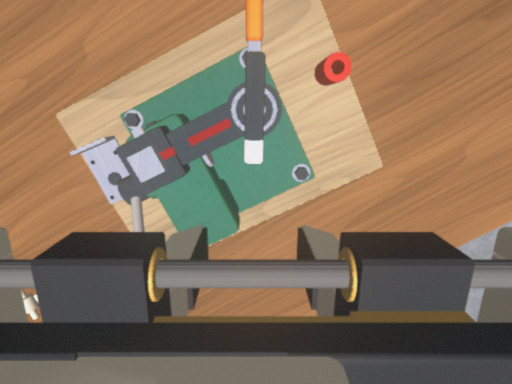

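Call:
arm_command --commands '[50,40,1,0,0,0,0,50,73,1,20,0,0,0,50,73,1,60,0,0,0,50,73,1,90,0,0,0,50,73,1,101,0,0,0,50,73,1,101,0,0,0,5,73,1,101,0,0,0,5,73,1,101,0,0,0,5,73,1,101,0,0,0,5,73,1,101,0,0,0,5,73,1,101,0,0,0]' --squeeze 15

```text
time: 8.85
tcp_pos: [0.562, 0.0264, 0.2395]
tcp_rot: [[-0.862, 0.507, 0.002], [0.507, 0.862, 0.0], [-0.002, 0.001, -1.0]]
ft_force: [0.9, 2.1, 5.5]
opening: 0.317
grip_force: 15.0
```

Call:
arm_command --commands '[45,0,0,0,0,0,0,45,0,0,0,0,0,0,45,0,0,-9,0,0,0,45,0,0,-9,0,0,0,5,0,0,-9,0,0,0,5,0,0,-9,0,0,0,5,0,0,-9,0,0,0,5,0,0,-9,0,0,0,5,0,0,-9,0,0,0]'

```text
time: 9.98
tcp_pos: [0.5616, 0.0265, 0.2476]
tcp_rot: [[-0.862, 0.507, 0.0], [0.507, 0.862, 0.0], [0.0, 0.0, -1.0]]
ft_force: [1.7, 2.7, -2.3]
opening: 0.179
grip_force: 15.0
```

Call:
arm_command --commands '[5,0,0,0,0,0,0,5,0,0,0,0,0,0]' --squeeze 35

```text
time: 10.22
tcp_pos: [0.5616, 0.0266, 0.2476]
tcp_rot: [[-0.862, 0.507, 0.0], [0.507, 0.862, 0.0], [0.0, 0.0, -1.0]]
ft_force: [1.8, 3.1, -1.4]
opening: 0.163
grip_force: 35.0
```

Call:
arm_command --commands '[5,0,0,0,0,0,0.1,5,0,0,0,0,0,0.22,5,0,0,0,0,0,0.34,5,0,0,0,0,0,0.46,5,0,0,0,0,0,0.58,5,0,0,0,0,0,0.7,5,0,0,0,0,0,0.82,5,0,0,0,0,0,0.92,5,0,0,0,0,0,1.0,5,0,0,0,0,0,1.07,5,0,0,0,0,0,1.1,5,0,0,0,0,0,1.1]'

```text
time: 11.72
tcp_pos: [0.5622, 0.0268, 0.2472]
tcp_rot: [[0.061, 0.998, 0.001], [0.998, -0.061, 0.001], [0.001, 0.001, -1.0]]
ft_force: [5.1, 3.4, -6.4]
opening: 0.162
grip_force: 35.0
```

Call:
arm_command --commands '[5,0,0,0,0,0,0,5,0,0,0,0,0,0,50,0,0,0,0,0,0,50,0,0,0,0,0,0,50,0,0,-40,0,0,0,50,0,0,-80,0,0,0,50,-40,0,-92,0,0,0,50,-73,0,-92,0,0,0,50,-73,0,-92,0,0,0,50,-73,0,-92,0,0,0]'

```text
time: 12.98
tcp_pos: [0.5568, -0.0465, 0.3397]
tcp_rot: [[0.061, 0.998, -0.0], [0.998, -0.061, 0.0], [0.0, -0.0, -1.0]]
ft_force: [0.1, -0.8, 0.1]
opening: 0.546
grip_force: 0.0
```

```bash
python3 m.py w5; python3 c.py
```

```text
12.975 [-0.2204  0.3496  1.2059  0.      1.5865 -0.1589] [ 0.5568 -0.0465  0.3397] [[ 0.0614  0.9981 -0.0003]
 [ 0.9981 -0.0614  0.0001]
 [ 0.0001 -0.0003 -1.    ]] [ 0.0734  0.0004 -0.1578]
nut_grip [65.7, 169.6] 0.72 [0.4931 0.0667 0.2145]
screw_grip [158.0, 251.4] 0.72 [ 0.5588 -0.0106  0.257 ]
screw_grip [110.4, 252.3] 0.61 [0.5617 0.0255 0.257 ]
white_tip [159.7, 255.4] 0.91 [ 0.5618 -0.0102  0.269 ]
red_stripe [159.8, 250.1] 0.84 [ 0.5567 -0.0207  0.203 ]
orange []
red [(np.int32(450), array([254.5,  11.5]), array([0.5687, 0.1071, 0.203 ])), (np.int32(106), array([251.8, 171.7]), array([ 0.5578, -0.0319,  0.203 ])), (np.int32(74), array([251.4, 203.6]), array([ 0.5555, -0.0645,  0.203 ]))]
white [(np.int32(708), array([500.9, 204.8]), array([ 0.7516, -0.0569,  0.269 ])), (np.int32(606), array([217.4,  91.9]), array([0.538 , 0.0403, 0.269 ])), (np.int32(428), array([253.1, 150.8]), array([ 0.5607, -0.0029,  0.269 ])), (np.int32(209), array([506.5, 100.7]), array([0.7433, 0.0217, 0.269 ]))]
```

View pics/w5.png

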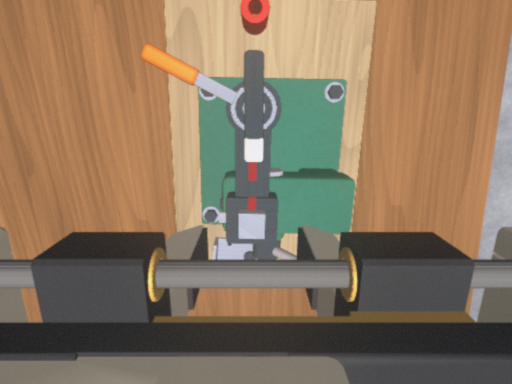

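Call:
arm_command --commands '[45,20,-15,0,0,0,-0.15,45,40,-30,0,0,0,-0.3,45,60,-44,0,0,0,-0.45,45,80,-58,0,0,0,-0.6,45,100,-70,0,0,0,-0.75,45,111,-76,0,0,0,-0.9,45,111,-76,20,0,0,-1.05,45,111,-76,60,0,0,-1.1,45,111,-76,100,0,0,-1.1,45,111,-76,130,0,0,-1.1,45,111,-76,140,0,0,-1.1,45,111,-76,140,0,0,-1.1]'

```text
time: 14.78
tcp_pos: [0.4881, 0.069, 0.1999]
tcp_rot: [[-0.862, 0.507, -0.0], [0.507, 0.862, -0.0], [0.0, -0.0, -1.0]]
ft_force: [-0.1, 0.6, -0.4]
opening: 0.492
grip_force: 0.0
```

Call:
arm_command --commands '[17,0,0,0,0,0,0,17,0,0,0,0,0,0,17,0,0,0,0,0,0]' --squeeze 15

```text
time: 15.15
tcp_pos: [0.4883, 0.0688, 0.2003]
tcp_rot: [[-0.862, 0.507, 0.001], [0.507, 0.862, -0.0], [-0.001, 0.001, -1.0]]
ft_force: [0.2, -0.1, -0.7]
opening: 0.218
grip_force: 0.0
```

```bash
python3 arc.py 0.5616 0.0262 -1.12 10 17
```

```text
15.15 [0.48826135 0.0688039  0.2002997 ] [-0.86187835  0.50711392 -0.00109061] 19.98397717215389 0.0 [ 0.17888814 -0.11514334 -0.71105313] 0.08481539190955219
17, -0.5, 9.5, 0, 0, 0, 0.112, 17, -2.0, 18.9, 0, 0, 0, 0.224, 17, -4.6, 28.0, 0, 0, 0, 0.336, 17, -8.2, 36.8, 0, 0, 0, 0.448, 17, -12.7, 45.1, 0, 0, 0, 0.560, 17, -18.1, 52.9, 0, 0, 0, 0.672, 17, -24.4, 60.0, 0, 0, 0, 0.784, 17, -31.5, 66.4, 0, 0, 0, 0.896, 17, -39.2, 72.0, 0, 0, 0, 1.008, 17, -47.4, 76.6, 0, 0, 0, 1.120,
```

Call:
arm_command --commands '[17,0,0,0,0,0,0,17,-0.5,9.5,0,0,0,0.11,17,-2,19,0,0,0,0.22,17,-4.6,28,0,0,0,0.336,17,-8.2,36.8,0,0,0,0.448,17,-12.7,45,0,0,0,0.56,17,-18,53,0,0,0,0.67,17,-24.4,60,0,0,0,0.784,17,-31.5,66.4,0,0,0,0.896,17,-39,72,0,0,0,1.0,17,-45,75.5,0,0,0,1.09,17,-45,75.5,0,0,0,1.09]'

```text
time: 16.65
tcp_pos: [0.565, 0.1112, 0.1995]
tcp_rot: [[0.05, 0.999, -0.0], [0.999, -0.05, 0.0], [0.0, -0.0, -1.0]]
ft_force: [-0.8, 1.1, 0.9]
opening: 0.186
grip_force: 0.3
```

```bash
python3 arc.py 0.5616 0.0262 -0.06 2 17
```

```text
16.65 [0.56500767 0.1112236  0.19951724] [5.00285443e-02 9.98747788e-01 2.80768303e-05] 17.094542220774112 0.3471235278993845 [-0.78328833  1.1478592   0.92457233] 0.08509185737006311
17, -0.0, 2.6, 0, 0, 0, 0.030, 17, -0.1, 5.1, 0, 0, 0, 0.060,
```

Call:
arm_command --commands '[17,0,2,0,0,0,0.015,17,0,4,0,0,0,0.02,17,0,4,0,0,0,0.02]'

```text
time: 17.02
tcp_pos: [0.5687, 0.1111, 0.1995]
tcp_rot: [[0.07, 0.998, -0.001], [0.998, -0.07, 0.0], [0.0, -0.001, -1.0]]
ft_force: [-3.6, 2.2, -0.3]
opening: 0.183
grip_force: 2.2
```

Call:
arm_command --commands '[17,0,1.5,0,0,0,0.01,17,0,3,0,0,0,0.01,17,0,3,0,0,0,0.01]'

```text
time: 17.4
tcp_pos: [0.5706, 0.1111, 0.1995]
tcp_rot: [[0.08, 0.997, -0.003], [0.997, -0.08, 0.0], [0.0, -0.003, -1.0]]
ft_force: [-9.4, 3.0, 3.6]
opening: 0.187
grip_force: 4.4
```

Call:
arm_command --commands '[50,0,-2,0,0,0,0,50,0,-4,0,0,0,0,50,0,-4,0,0,0,0,50,0,-4,-50,0,0,0,50,0,-4,-100,0,0,0,50,-50,-6,-130,0,0,0,50,-100,-8,-140,0,0,0,50,-158,-10,-140,0,0,0,50,-158,-10,-140,0,0,0,50,-158,-10,-140,0,0,0]'

```text
time: 18.65
tcp_pos: [0.5494, -0.0459, 0.3397]
tcp_rot: [[0.082, 0.997, 0.0], [0.997, -0.082, 0.0], [0.0, 0.0, -1.0]]
ft_force: [-0.3, 0.5, 0.3]
opening: 0.544
grip_force: 0.0
```

```bash
python3 m.py w6; python3 c.py
```

```text
18.65 [-0.2226  0.334   1.2285  0.0004  1.5789 -0.1409] [ 0.5494 -0.0459  0.3397] [[ 0.0816  0.9967  0.0003]
 [ 0.9967 -0.0816  0.0003]
 [ 0.0003  0.0003 -1.    ]] [ 0.0734  0.0003 -0.1578]
nut_grip [9.7, 259.3] 0.63 [0.5681 0.1048 0.2145]
screw_grip [108.8, 262.0] 0.94 [0.5632 0.0265 0.257 ]
white_tip [161.2, 260.1] 0.84 [ 0.5586 -0.0112  0.269 ]
red_stripe [158.4, 260.0] 0.82 [ 0.5595 -0.0195  0.203 ]
orange []
red [(np.int32(146), array([248.6,   9.8]), array([0.5591, 0.1096, 0.203 ])), (np.int32(96), array([259.5, 172.5]), array([ 0.5579, -0.0323,  0.203 ])), (np.int32(66), array([259.5, 204. ]), array([ 0.5555, -0.0645,  0.203 ]))]
white [(np.int32(485), array([503.3, 197.7]), array([ 0.7448, -0.0539,  0.269 ])), (np.int32(423), array([262.3, 151.1]), array([ 0.5607, -0.0027,  0.269 ])), (np.int32(269), array([258.1, 225.3]), array([ 0.5531, -0.0614,  0.269 ])), (np.int32(145), array([243.6, 108.8]), array([0.5495, 0.0287, 0.269 ]))]
```

View pics/w6.png

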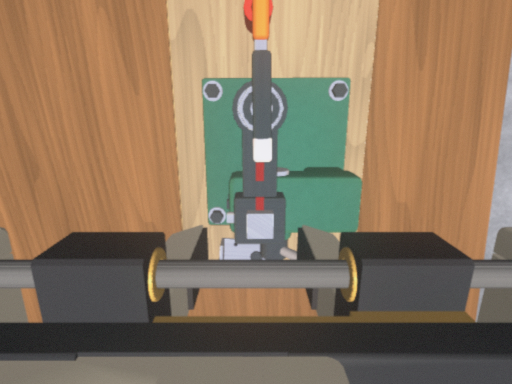

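```bash
python3 -c "
from station import *
print(close_job())"
```

```text
the job is handed in; nothing more can be done
None
```

The job is handed in at about 19 s of the 61 s allowed: the nut was loosened about 60°, the screw turned to within about 0.04 rad of the red stripe, the nut tightened back to its firm stop, and the arm left clear. These are my estimates from the final wrist view and the push force; the hand-in returned no verdict.

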